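# Open the cam clamp on the workbench

### The arm

A 7-joint arm with a two-finger parallel gripper is mounted at the origin on the work surface. World frame = base frame: x ahead of the robot, y to its left, z up, the work surface at z = 0. Lengths are in m, angles in rad, forces in N, time in s.
With the tool pointing down it reaches from about 0.35 to 0.9 m from the base axis. Payload 19.9 kg.
Tool frame: the origin (TCP) lies at the very end of the fingers, on their centre line; the grasp point (between the pads) lies 19 mm behind it (bot.tcp_to_grasp is the z of the grasp point in the tool frame, in m); z points along the fingers, y is the line along which they close (so a half turn about z gives the same grasp; the last joint's range is limited). The gripper opens to 94 mm and grips with 3 to 60 N. Pads are 16 mm wide; open, the fingers measure 119 mm over their backs; the gripper's body (75 mm by 177 mm) begins 78 mm behind the grasp point.
Start: joints at [-1.262, 0.417, -0.01, 1.614, 0.005, 1.111, -0.053], TCP at [0.215, 0.587, 0.172] pointing down, gripper open.
Joint ranges: [-2.81, 2.81], [-0.39, 2.02], [-1.27, 1.25], [0.06, 2.57], [-1.19, 4.33], [0.19, 2], [-2.82, 2.82]. Speed limits (rad/s): [1.89, 1.89, 2.39, 2.39, 3.01, 3.01, 3.01].

### API

Orientations are given as a rotation vector (axis times angle).
In Python, from cell import bot, imaging, ticket gives the robot as it stands.
- The arm moves only by the tool move_arm, never from a script. Its argument "commands" is one flat list of numbers, 7 for each row, row after row: the turn, a rotation vector about the tool's x, y, z in degrees, then the shift along the tool's x, y, z in cm, then the opening in per cent of the stroke, from 0 (shut) to 100 (fully open). A call has exactly 5 rows; each row shifts and turns the commanded pose from where the row before left it, along the tool's axes as they then stand; what a row does not reach is not made up. A row lasts 1/8 s, in which the tool goes at most 62.5 mm and 10.7 degrees, less where a joint would pass 70% of its speed; a pose out of reach is approached as far as the arm can. A call is refused whole if a number of a shift passes 6.25 or a number of a turn 10.7, either way. A call with a gripper value outside its range is refused whole. The fingers move at their own pace and stop on an object; "squeeze" is the grip in N (left out, the last holds). Time passes only in rows, so rows that do not move let the fingers close, or fill a call up. It gives the time, the measured TCP pose, the force, the opening and the grip force at its end, in the units of the state.
- bot.observe(): the state, without advancing time (a new reading comes with each control period).
- imaging.grab_frame(name): name is "scene" or "top" or "wrist"; returns (picture, depth): 480x640x3 uint8, blue, green, red; 480x640 float32, m along the optical axis (not along the pixel's ray), 0 where there is no reading.
- imaging.camera_model(name): a dict with "K" (3x3 intrinsics, pixels), "R" (3x3) and "t" (3): a world point X has camera coordinates R X + t. Camera axes: x right, y down, z forward; pixel columns grow to the right and rows downward; lengths in m; the calibration is good to about 2 mm. A picture is of the moment at which its call begins: read the wrist's pose just before it. camera_model takes no time and is no camera call; for the wrist camera it gives the pose at the moment of the call.
- ticket.finish_job(): hands the job in; it is judged then, once.
Trained networks look in the newest picture that a camera, given by its name, has taken for a name from the list of things; names that differ only in an ending like _2 or _b are one class to them, and where a whole thing is asked for, a point or a joint stands for the part that bears it (a point fixed in the world has none). Each returns a list of dicts, best first, with "conf" (0 to 1); they miss things now and then, are a little off and sometimes report something else, mostly with a low value. They report only what shows in the picture. A call takes as long as a camera call.
- imaging.search_frame(camera, thing): "xyz" ([x, y, z] in m, in the coordinates of the camera as it stood for that picture, good to about 4 mm: the middle of the surface that is visible of it).
- imaging.outline_of(camera, thing): "region" (480x640 bool, what is visible of it).
The state is a dict: "time": time; "joints": joint angles; "joint_velocities": joint speeds; "joint_efforts": joint torques, N m; "ee_pos": TCP position; "tool_rot": TCP orientation; "ft_force": force on the tool from outside, world axes, zero at the start; "ft_torque": the same for the moment, N m; "grip_width": finger opening in m; "gripper_force": force on a finger pad.
Only numpy, scipy, OpenCV 4.12 (cv2) and the standard library are available. Lean on these libraries where they do the work, as an engineer would, in place of code of your own. Each camera call takes 0.05 s, during which the arm holds its last target. There are 200 camera calls.

### The job

The drilled tool rail in the cam clamp is finished: open the clamp so that it can be taken out. Push the red lever half a turn clockwise (seen from above), round the side away from the sliding jaw, until the eccentric cam is at its low point, and only then push the sliding jaw forward, away from the rail, by its dark upright handle until it is fully home against the cam. Only push with the fingertips: leave the rail lying where it is, do not lift it, and leave the glue bottle, screw jar and scraper alone.

Things in the scene. Friction and masses are not known exactly. Their poses are not given: they have to be found in the camera images.
- clamp: cam clamp fixed on the bench: plywood base 18 mm thick, low beech fence (top 44 mm above the bench), aluminium guide rails (top 34 mm), sliding jaw, eccentric cam. Origin: on the cam's pivot axis, at bench height. x axis: forward, from fence to jaw to cam (the way the jaw opens); z up. The base reaches from x = -185 to +65 mm and y = -110 to +110 mm
- cam_pivot (a point): on the cam's pivot bolt, 55 mm above the bench. The cam is a dark disc of radius 38 mm, from 19 to 43 mm above the bench, its centre 10 mm off this pivot
- cam (a joint): turn of cam and lever in rad, growing clockwise seen from above: 0 = high point towards the jaw, clamp shut, lever along the clamp's +y; 1.57 = lever along +x; 3.14 = low point towards the jaw, lever along -y. It starts near 0, turns from -0.7 to 4.2, takes about 0.25 N m and stays where it is left
- lever_grip (a point): point on the axis of the lever's red round grip, 105 mm out from the pivot, 54 mm above the bench; moves with the lever. The grip is 22 mm thick and runs level from 60 to 150 mm out from the pivot; a bare steel rod joins it to the cam
- jaw (a joint): travel of the sliding jaw in m along the clamp's +x: 0 = closed on the rail. It goes only as far as the cam allows: 0 with the cam at its high point, 0.020 (fully home against the cam) at its low point. Takes about 4 N to slide; stays where it is left
- jaw_push (a point): middle of the face of the jaw's dark upright handle that looks away from the cam (to the clamp's -x), 76 mm above the bench; moves with the jaw. Handle: 70 mm wide (along y), 16 mm thick, from 46 to 100 mm above the bench. It stands on the jaw's beech block, 84 mm wide, top 46 mm high, from 14 mm in front of this face (rail side) to 36 mm behind it
- rail_mid (a point): centre of the drilled softwood rail held between fence and jaw, 44 (clamp x) x 300 (clamp y) x 18 mm thick, lying on the base, top 36 mm above the bench, 130 g, loose; to be left lying
- glue: bystander: yellow glue bottle with orange cap, 60 mm diameter, 165 mm high, standing; origin under its centre
- screws: bystander: amber jar with steel lid, 64 mm diameter, 85 mm high, standing; origin under its centre
- scraper: bystander: scraper with red handle lying flat, 215 mm long along its x, blade 62 mm wide, 20 mm high; origin at bench height, about 10 mm behind the middle, blade to its +x

How it is judged:
On the way, in this order (a step that is already met when the one before it is completed fails the run):
1. the cam has been turned to its low point (within about 25 degrees) (value of joint cam between 2.69 and 3.59 rad), for 0.2 s.
2. the jaw has been pushed home against the cam (value of joint jaw above 0.0175 m), for 0.2 s.
At the end, for the whole second after the job is handed in: The cam stands at its low point (within 0.45 rad), the jaw is home against it (moved forward at least 17.5 mm of 20), both are at rest, the rail lies on the base within 25 mm and 0.12 rad of where it was, and the bystanders are within 30 mm of where they stood (all of step 1 and value of joint jaw above 0.0175 m and velocity of joint jaw below 0.005 m/s and velocity of joint cam below 0.05 rad/s and z of rail_mid in the frame of clamp below 0.032 m and distance of rail_mid from where it was at the start of the episode below 0.025 m and angle between the y axis of rail_mid and the y axis of clamp, either way round below 0.12 rad and distance of each of glue, screws, scraper from where it was at the start of the episode below 0.03 m); the robot touches nothing.
It fails at once if the jaw is forced forward before the cam is at its low point (value of joint jaw above 0.006 m and value of joint cam below 2.4 rad).
It fails at once if the rail is lifted or carried (z of rail_mid in the frame of clamp above 0.042 m or distance of rail_mid from where it was at the start of the episode above 0.04 m).
It fails at once if a bystander is knocked, lifted or moved (distance of any of glue, screws, scraper from where it was at the start of the episode above 0.03 m).
It also fails if it takes over 48 s, if anything falls off the work surface, if the arm or the gripper's body presses on something with over 40 N, if the wrist force passes 120 N, or if a joint passes its speed limit or range.

## Working session

There is one attempt and no reset: what is moved stays moved. The work goes in short steps, Python scripts to look and compute and a tool call to move; the robot and the scene stay as the last step left them, time stands still between calls to the robot, and variables do not carry over. Pictures are saved under pics/ and viewed, at most 10 in all, crops included, and the job is handed in when it is done.

Besides the shell and the picture viewer there is one more tool, called after "Request:" by a JSON object that holds its "name" and its "arguments", one argument or row to a line. move_arm: Moves the arm, as the interface text tells. Its arguments: {"type":"object","properties":{"commands":{"type":"array"},"squeeze":{"type":"number"}},"required":["commands"]}

```bash
mkdir -p pics; cat > h.py <<'E'
import numpy as np, cv2
from cell import bot, imaging, ticket
def world(cam,xyz):
    m=imaging.camera_model(cam); return np.array(m["R"]).T@(np.array(xyz)-np.array(m["t"]))
def cloud(cam,d):
    m=imaging.camera_model(cam);K=np.array(m["K"]);v,u=np.mgrid[:480,:640]
    P=np.stack([(u-K[0,2])*d/K[0,0],(v-K[1,2])*d/K[1,1],d],-1)
    return (P-np.array(m["t"]))@np.array(m["R"])
E
python3 - <<'E'
from h import *
s=bot.observe();print(s["time"],s["ee_pos"],s["tool_rot"])
for c in("top","scene"):
    p,d=imaging.grab_frame(c);cv2.imwrite(f"pics/{c}0.png",p);np.save(c+"_d.npy",d);np.save(c+"_p.npy",p)
    for t in("clamp","cam_pivot","lever_grip","jaw_push","rail_mid","glue","screws","scraper"):
        r=imaging.search_frame(c,t)
        print(c,t,[(round(x["conf"],2),world(c,x["xyz"]).round(3)) for x in r[:2]])
E
```

```text
0.0 [0.21463982 0.5865437  0.17123803] [-5.48167828e-01 -3.09325713e+00  1.89859657e-03]
top clamp [(0.78, array([ 0.522, -0.101,  0.021]))]
top cam_pivot [(0.78, array([ 0.514, -0.103,  0.02 ]))]
top lever_grip [(0.72, array([ 0.553, -0.099,  0.041]))]
top jaw_push []
top rail_mid [(0.86, array([ 0.445, -0.096,  0.037]))]
top glue [(0.94, array([0.574, 0.167, 0.113]))]
top screws [(0.97, array([ 0.512, -0.401,  0.085]))]
top scraper [(0.8, array([ 0.8  , -0.1  ,  0.011]))]
scene clamp [(0.97, array([ 0.554, -0.079,  0.024]))]
scene cam_pivot [(0.8, array([ 0.556, -0.081,  0.027])), (0.18, array([ 0.568, -0.085,  0.046]))]
scene lever_grip [(0.76, array([ 0.566, -0.082,  0.046]))]
scene jaw_push [(0.68, array([ 0.493, -0.087,  0.047]))]
scene rail_mid [(0.94, array([ 0.45 , -0.025,  0.037]))]
scene glue [(0.64, array([0.598, 0.188, 0.09 ]))]
scene screws [(0.92, array([ 0.533, -0.396,  0.058]))]
scene scraper [(0.79, array([ 0.806, -0.091,  0.008])), (0.64, array([ 0.451, -0.024,  0.037]))]
```

View pics/top0.png

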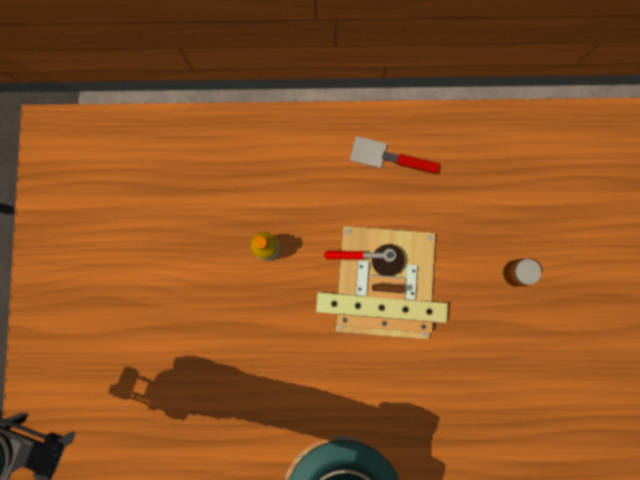

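View pics/scene0.png

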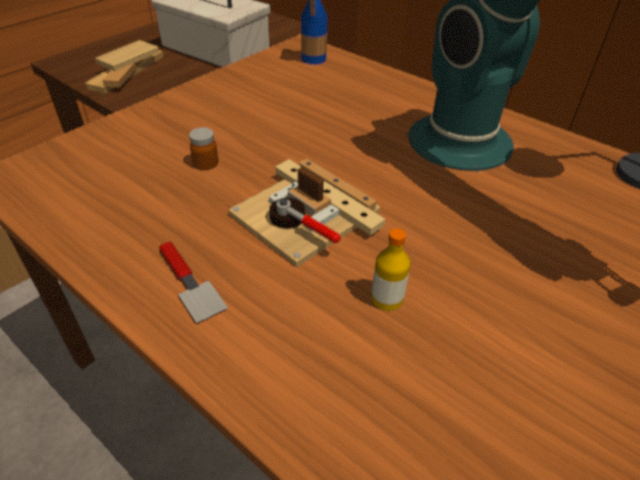

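The top view shows the lever grip at (327–362, 255), the pivot at (390, 255), the jaw handle at (390, 288) and the rail from (318, 302) to (447, 312). The clamp is yawed by a few degrees. The glue bottle stands at (264, 245), the jar at (524, 271) and the scraper at (395, 155).

```bash
python3 - <<'E'
from h import *
d=np.load("top_d.npy");p=np.load("top_p.npy");P=cloud("top",d)
m=imaging.camera_model("top");print(m["K"],-np.array(m["R"]).T@m["t"])
def onplane(u,v,z):
    K=np.array(m["K"]);R=np.array(m["R"]);c=-R.T@np.array(m["t"]);r=R.T@np.linalg.inv(K)@[u,v,1]
    return c+r*(z-c[2])/r[2]
hsv=cv2.cvtColor(p,cv2.COLOR_BGR2HSV)
b,g,r=[p[...,i].astype(int) for i in range(3)]
red=(r>120)&(g<40)&(b<40);
for nm,k,z in(("lever",red,.06),("rail",None,.036),("base",None,.018)):
    if k is None:
        zz=P[...,2];k=(abs(zz-z)<(.0035 if z>.03 else .005))&(P[...,0]>.3)&(P[...,0]<.66)&(abs(P[...,1]+.1)<.2)
    else: k=k&(np.mgrid[:480,:640][0]>200)&(np.mgrid[:480,:640][0]<300)
    n,l,st,ce=cv2.connectedComponentsWithStats(k.astype(np.uint8));i=1+st[1:,4].argmax()
    v,u=np.nonzero(l==i);rc=cv2.minAreaRect(np.stack([u,v],1).astype(np.float32))
    print(nm,st[i],rc,[onplane(*q,z).round(4) for q in cv2.boxPoints(rc)],"c",onplane(*rc[0],z).round(4),np.median(P[l==i],0).round(4))
# pivot/rod top
np.set_printoptions(linewidth=250)
print("piv",onplane(390,255,.058))
np.set_printoptions(precision=0,suppress=True)
print((P[236:320:3,360:425:4,2]*1000).round())
a=p[215:350,300:460];cv2.imwrite("pics/crop.png",cv2.resize(a,(800,675)[:2] if 0 else (700,590),interpolation=cv2.INTER_CUBIC))
E
```

```text
[[544.77869823   0.         316.31320604]
 [  0.         544.77869823 229.07786094]
 [  0.           0.           1.        ]] [0.46954517 0.03831945 1.31083478]
lever [325 251  38   8 271] ((343.5, 254.5), (7.0, 37.0), 90.0) [array([0.569 , 0.0358, 0.06  ]), array([ 0.5684, -0.0492,  0.06  ]), array([ 0.5523, -0.049 ,  0.06  ]), array([0.5529, 0.036 , 0.06  ])] c [ 0.5607 -0.0066  0.06  ] [ 0.5592 -0.0031  0.065 ]
rail [ 317  293  130   30 1910] ((381.7297058105469, 307.60552978515625), (130.41531372070312, 20.807586669921875), 4.5377726554870605) [array([0.4277, 0.058 , 0.036 ]), array([0.4753, 0.0539, 0.036 ]), array([ 0.4498, -0.2465,  0.036 ]), array([ 0.4025, -0.2411,  0.036 ])] c [ 0.4388 -0.0944  0.036 ] [ 0.4383 -0.0926  0.0369]
base [ 341  226   95   77 2661] ((386.9698181152344, 263.8775634765625), (93.86013793945312, 68.9796142578125), 4.573921203613281) [array([0.4694, 0.0073, 0.018 ]), array([ 0.6325, -0.0076,  0.018 ]), array([ 0.6128, -0.23  ,  0.018 ]), array([ 0.4507, -0.2119,  0.018 ])] c [ 0.5407 -0.1107  0.018 ] [ 0.5836 -0.1601  0.0192]
piv [ 0.55889149 -0.11350
[... 2257 characters left out ...]
7.   34.   35.   40.   45.   48.   51.   38.   34.   17.   18.   20.]
 [  38.   32.   36.   37.   36.   39.   39.   39.   42.   36.   40.   42.   40.   41.   36.   39.   39.]
 [  41.   38.   39.   34.   43.   40.   40.   34.   38.   35.   34.   37.   36.   36.   36.   35.   38.]
 [  38.   37.   37.   36.   38.   37.   38.   41.   36.   35.   38.   38.   33.   37.   38.   40.   35.]
 [  36.   37.   36.   36.   38.   37.   36.   37.   38.   36.   36.   39.   41.   41.   36.   41.   35.]
 [  35.   38.   38.   42.   38.   40.   39.   35.   37.   32.   39.   42.   35.   35.   40.   41.   38.]
 [  45.   41.   45.   48.   39.   35.   42.   40.   40.   32.   39.   37.   37.   36.   40.   41.   38.]]
```

View pics/crop.png

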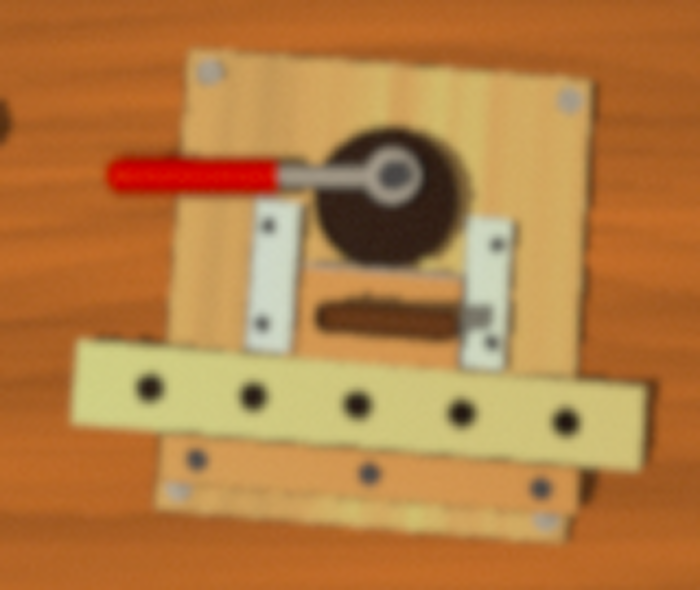

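Request:
{"name": "move_arm", "arguments": {
  "commands": [0, 0, -10.1, 0, 0, -4, 0, 0, 0, -10.1, 0, 0, -4, 0, 0, 0, 0, -2.6, -5, 0, 0, 0, 0, 0, -2.6, -5, 0, 0, 0, 0, 0, -2.6, -5, 0, 0],
  "squeeze": 20
}}

```text
time: 1.52
ee_pos: [0.2937, 0.4354, 0.252]
tool_rot: [-0.003, 3.141, 0.0]
ft_force: [0.8, 0.5, 0.5]
grip_width: 0.0473
gripper_force: 0.0
```

Request:
{"name": "move_arm", "arguments": {
  "commands": [0, 0, 0, -2.6, -5, 0, 0, 0, 0, 0, -2.6, -5, 0, 0, 0, 0, 0, -2.6, -5, 0, 0, 0, 0, 0, -2.6, -5, 0, 0, 0, 0, 0, -2.6, -5, 0, 0]
}}

```text
time: 2.15
ee_pos: [0.4241, 0.1856, 0.2522]
tool_rot: [-0.003, 3.141, 0.001]
ft_force: [1.3, 0.7, 0.1]
grip_width: 0.001
gripper_force: 0.0
```

```bash
cat >> h.py <<'E'
from scipy.spatial.transform import Rotation as Ro
def st():
    s=bot.observe();print(round(s["time"],2),np.round(s["ee_pos"],4),"\n",Ro.from_rotvec(s["tool_rot"]).as_matrix().round(3),np.round(s["joints"],2),np.round(s["ft_force"],1),s["grip_width"])
E
python3 - <<'E'
from h import *
st()
p,d=imaging.grab_frame("wrist");cv2.imwrite("pics/w1.png",p)
E
```

```text
2.15 [0.4241 0.1856 0.2522] 
 [[-1.    -0.002  0.001]
 [-0.002  1.     0.   ]
 [-0.001  0.    -1.   ]] [-0.7   0.04  0.23  1.9  -0.01  1.2   1.11] [1.3 0.7 0.1] 0.0010477357205768817
```

Request:
{"name": "move_arm", "arguments": {
  "commands": [0, 0, 0, -2.5, -5, 0, 0, 0, 0, 0, -2.5, -5, 0, 0, 0, 0, 0, -2.5, -5, 0, 0, 0, 0, 0, -2.5, -5, 0, 0, 0, 0, 0, 0, 0, 5, 0]
}}

```text
time: 2.82
ee_pos: [0.5268, -0.0165, 0.2036]
tool_rot: [0.006, 3.136, -0.001]
ft_force: [0.8, 1.1, -1.6]
grip_width: 0.0006
gripper_force: 0.0
```

```bash
python3 - <<'E'
from h import *
st()
p,d=imaging.grab_frame("wrist");cv2.imwrite("pics/w2.png",p)
for t in("lever_grip","cam_pivot"):
    r=imaging.search_frame("wrist",t); print(t,[(x["conf"],world("wrist",x["xyz"]).round(4)) for x in r])
E
```

```text
2.83 [ 0.5268 -0.0165  0.2036] 
 [[-1.     0.004  0.006]
 [ 0.004  1.    -0.001]
 [-0.006 -0.001 -1.   ]] [-0.41  0.22  0.44  1.84 -0.1   1.1   1.64] [ 0.8  1.1 -1.6] 0.0006036237722807805
lever_grip [(0.83, array([ 0.5463, -0.0899,  0.0405]))]
cam_pivot [(0.85, array([ 0.5029, -0.0968,  0.032 ]))]
```

View pics/w2.png

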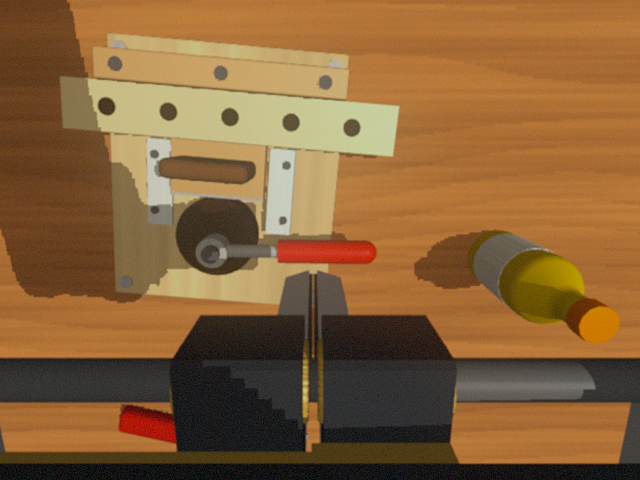

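The wrist view shows the grip running from (280, 252) to (372, 252), the pivot at (210, 252) and the closed fingertips at (313, 275). I'll compute metric positions from it and lay out the push path.

```bash
python3 - <<'E'
from h import *
m=imaging.camera_model("wrist");K=np.array(m["K"]);R=np.array(m["R"]);c=-R.T@np.array(m["t"])
def onp(u,v,z):
    r=R.T@np.linalg.inv(K)@[u,v,1]; return (c+r*(z-c[2])/r[2]).round(4)
print("cam",c,"pivot",onp(210,251,.066),"grip in/out",onp(278,251,.056),onp(376,252,.054))
print("handle",onp(208,170,.1),"rail corners",onp(62,76,.036),onp(398,106,.036))
piv=np.array([.560,-.113]);prev=None
for ph in range(0,186,10):
    f=np.radians(ph);u=np.array([np.sin(f),np.cos(f)]);t=np.array([np.cos(f),-np.sin(f)])
    off=.011+8e-3*abs(np.cos(f))**1+12.5e-3*abs(np.sin(f))
    if ph in(0,90,180): off=off
    q=piv+.1*u-off*t
    print(ph,q.round(4),"" if prev is None else ((q-prev)*[-100,100]).round(2));prev=q
E
```

```text
cam [ 0.45541248 -0.01308176  0.41324873] pivot [ 0.5492 -0.1043  0.066 ] grip in/out [ 0.5518 -0.0449  0.056 ] [0.5532 0.0447 0.054 ]
handle [ 0.476  -0.0932  0.1   ] rail corners [ 0.3994 -0.2322  0.036 ] [0.4241 0.0621 0.036 ]
0 [ 0.541 -0.013] 
10 [ 0.5566 -0.0109] [-1.56  0.21]
20 [ 0.5728 -0.0112] [-1.61 -0.04]
30 [ 0.5891 -0.0143] [-1.63 -0.31]
40 [ 0.605  -0.0202] [-1.59 -0.59]
50 [ 0.6201 -0.029 ] [-1.51 -0.88]
60 [ 0.6337 -0.0406] [-1.36 -1.16]
70 [ 0.6453 -0.0549] [-1.16 -1.42]
80 [ 0.6542 -0.0713] [-0.89 -1.65]
90 [ 0.66   -0.0895] [-0.58 -1.82]
100 [ 0.6628 -0.106 ] [-0.28 -1.65]
110 [ 0.6627 -0.1233] [ 0.01 -1.72]
120 [ 0.6595 -0.1406] [ 0.32 -1.74]
130 [ 0.6531 -0.1576] [ 0.64 -1.69]
140 [ 0.6436 -0.1734] [ 0.96 -1.59]
150 [ 0.6309 -0.1875] [ 1.26 -1.41]
160 [ 0.6156 -0.1992] [ 1.53 -1.17]
170 [ 0.5981 -0.2078] [ 1.75 -0.87]
180 [ 0.579 -0.213] [ 1.91 -0.52]
```

Request:
{"name": "move_arm", "arguments": {
  "commands": [0, 0, 0, 0.8, 0.4, 4, 0, 0, 0, 0, 0, 0, 0, 0, 0, 0, 0, 0, 0, 0, 0, 0, 0, 0, 0, 0, 0, 0, 0, 0, 0, 0, 0, 0, 0]
}}

```text
time: 3.6
ee_pos: [0.5164, -0.0085, 0.1628]
tool_rot: [-0.003, 3.14, 0.0]
ft_force: [0.4, -0.3, -0.5]
grip_width: 0.0005
gripper_force: 0.0
```

```bash
python3 - <<'E'
from h import *
st()
m=imaging.camera_model("wrist")
p,d=imaging.grab_frame("wrist");cv2.imwrite("pics/w3.png",p)
K=np.array(m["K"]);R=np.array(m["R"]);c=-R.T@np.array(m["t"])
def onp(u,v,z):
    r=R.T@np.linalg.inv(K)@[u,v,1]; return (c+r*(z-c[2])/r[2]).round(4)
b,g,r=[p[...,i].astype(int) for i in range(3)]
k=((r>120)&(g<50)&(b<50)).astype(np.uint8);k[320:]=0
n,l,s,ce=cv2.connectedComponentsWithStats(k);i=1+s[1:,4].argmax();x,y,w,h,_=s[i]
print(s[i],"grip in/out",onp(x,y+h/2,.054),onp(x+w,y+h/2,.054),"edges",onp(x+w/2,y,.056),onp(x+w/2,y+h,.058))
E
```

```text
3.6 [ 0.5164 -0.0085  0.1628] 
 [[-1.    -0.002  0.001]
 [-0.002  1.     0.   ]
 [-0.001  0.    -1.   ]] [-0.41  0.25  0.43  1.9  -0.12  1.02  1.64] [ 0.4 -0.3 -0.5] 0.0005121120710594658
[ 264  265  109   26 1144] grip in/out [ 0.5597 -0.0498  0.054 ] [0.5596 0.0409 0.054 ] edges [ 0.5477 -0.0045  0.056 ] [ 0.5696 -0.0045  0.058 ]
```

View pics/w3.png

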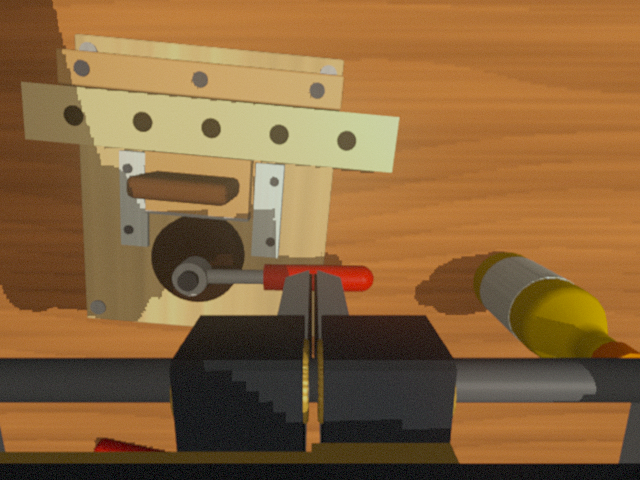

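The grip axis lies at x = 0.560 and the grip runs from y = -0.050 to 0.041, so the pivot is near (0.560, -0.111). The fingertips at (313, 275) are behind the lever, so I'll go down and push.

Request:
{"name": "move_arm", "arguments": {
  "commands": [0, 0, 0, 0, 0, 4.5, 0, 0, 0, 0, 0, 0, 4.5, 0, 0, 0, 0, 0, 0, 2.8, 0, 0, 0, 0, -1.2, 0, 0, 0, 0, 0, 0, -1.2, -0.2, 0, 0]
}}

```text
time: 4.28
ee_pos: [0.5418, -0.0105, 0.0452]
tool_rot: [-0.003, 3.14, 0.0]
ft_force: [-0.3, -0.2, 0.6]
grip_width: 0.0005
gripper_force: 0.0
```

Request:
{"name": "move_arm", "arguments": {
  "commands": [0, 0, 0, -1.56, 0.2, 0, 0, 0, 0, 0, -1.6, -0.05, 0, 0, 0, 0, 0, -1.6, -0.3, 0, 0, 0, 0, 0, -1.6, -0.6, 0, 0, 0, 0, 0, -1.5, -0.9, 0, 0]
}}

```text
time: 4.9
ee_pos: [0.6207, -0.0269, 0.0457]
tool_rot: [-0.004, 3.139, 0.0]
ft_force: [0.0, 0.6, 0.0]
grip_width: 0.0004
gripper_force: 0.0
```

```bash
python3 - <<'E'
from h import *
st()
E
```

```text
4.9 [ 0.6207 -0.0269  0.0457] 
 [[-1.    -0.002  0.002]
 [-0.002  1.     0.   ]
 [-0.002  0.    -1.   ]] [-0.28  0.58  0.37  1.74 -0.26  0.88  1.78] [0.  0.6 0. ] 0.00037397611423530523
```

```bash
python3 - <<'E'
from h import *
for c in("top","scene"):
    p,d=imaging.grab_frame(c)
    r=imaging.search_frame(c,"lever_grip");print(c,[(x["conf"],world(c,x["xyz"]).round(3)) for x in r])
    if c=="scene": cv2.imwrite("pics/s1.png",p[130:290,160:420].repeat(3,0).repeat(3,1))
E
```

```text
top [(0.78, array([ 0.547, -0.128,  0.042]))]
scene [(0.89, array([ 0.569, -0.054,  0.05 ])), (0.42, array([ 0.569, -0.052,  0.012]))]
```

View pics/s1.png

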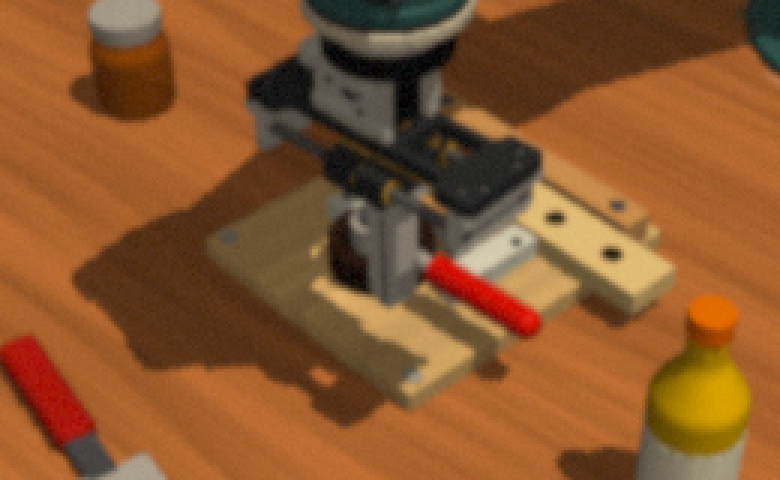

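```bash
python3 - <<'E'
from h import *
m=imaging.camera_model("scene")
def pr(X):
    q=np.array(m["K"])@(np.array(m["R"])@np.array(X)+m["t"]); q=q[:2]/q[2]; return q.round(1),((q-[160,130])*3).round()
s=bot.observe();print(s["time"],s["ee_pos"],s["ft_force"])
for n,X in dict(tcp=s["ee_pos"],grip_in=[.56,-.05,.054],grip_out=[.56,.039,.054],start=[.541,-.0105,.045]).items(): print(n,pr(X))
p,d=imaging.grab_frame("scene");P=cloud("scene",d)
for u,v in((290,227),(288,215),(310,222),(330,233)): print((u,v),P[v-1:v+2,u-1:u+2].reshape(-1,3).mean(0).round(3))
E
```

```text
5.1 [ 0.61910568 -0.0268973   0.04477663] [-0.16647521 -0.15891951 -0.30331403]
tcp (array([292.1, 241.4]), array([396., 334.]))
grip_in (array([303.6, 218.1]), array([431., 264.]))
grip_out (array([337.7, 238. ]), array([533., 324.]))
start (array([324.5, 225.4]), array([493., 286.]))
(290, 227) [ 0.629 -0.021  0.092]
(288, 215) [ 0.629 -0.026  0.118]
(310, 222) [ 0.566 -0.027  0.061]
(330, 233) [0.566 0.024 0.062]
```

The fingers passed over the lever without touching it, and they appear to end higher than the reported TCP. I'll measure the real finger end.

```bash
python3 - <<'E'
from h import *
print(bot.tcp_to_grasp,bot.observe()["ee_pos"])
Z=[]
for _ in range(3):
    p,d=imaging.grab_frame("scene");Z.append(cloud("scene",d))
P=np.median(Z,0)
for u in(286,290,294):
  for v in range(214,244,2): print(u,v,P[v,u].round(3),p[v,u])
E
```

```text
-0.0188 [ 0.61868292 -0.0265992   0.04458043]
286 214 [ 0.63  -0.03   0.119] [75 84 89]
286 216 [ 0.628 -0.032  0.112] [75 83 90]
286 218 [ 0.629 -0.032  0.108] [77 87 92]
286 220 [ 0.629 -0.032  0.103] [78 85 91]
286 222 [ 0.629 -0.032  0.098] [77 83 88]
286 224 [ 0.629 -0.033  0.092] [73 83 88]
286 226 [ 0.63  -0.031  0.089] [71 80 86]
286 228 [ 0.629 -0.033  0.083] [ 69  90 109]
286 230 [ 0.581 -0.081  0.017] [ 93 148 186]
286 232 [ 0.585 -0.077  0.017] [ 99 166 213]
286 234 [ 0.589 -0.073  0.016] [ 98 165 211]
286 236 [ 0.593 -0.068  0.016] [ 97 163 210]
286 238 [ 0.598 -0.064  0.017] [100 162 208]
286 240 [ 0.602 -0.06   0.016] [ 93 154 196]
286 242 [ 0.606 -0.056  0.016] [ 67 112 141]
290 214 [ 0.629 -0.021  0.124] [70 79 83]
290 216 [ 0.629 -0.021  0.119] [69 77 84]
290 218 [ 0.629 -0.021  0.114] [70 78 82]
290 220 [ 0.629 -0.022  0.109] [68 79 83]
290 222 [ 0.629 -0.021  0.104] [70 78 82]
290 224 [ 0.629 -0.022  0.099] [66 76 81]
290 226 [ 0.629 -0.022  0.094] [70 79 83]
290 228 [ 0.628 -0.023  0.088] [65 73 79]
290 230 [ 0.627 -0.024  0.082] [69 83 87]
290 232 [ 0.629 -0.023
[... 207 characters left out ...]
242 [ 0.602 -0.05   0.017] [ 85 143 184]
294 214 [ 0.628 -0.012  0.128] [ 97 109 118]
294 216 [ 0.627 -0.013  0.122] [102 113 123]
294 218 [ 0.627 -0.013  0.117] [ 99 108 115]
294 220 [ 0.627 -0.013  0.112] [ 88  95 104]
294 222 [ 0.626 -0.014  0.106] [71 76 84]
294 224 [ 0.628 -0.013  0.103] [71 78 81]
294 226 [ 0.627 -0.014  0.097] [76 83 90]
294 228 [ 0.627 -0.013  0.093] [73 81 88]
294 230 [ 0.627 -0.014  0.088] [75 86 97]
294 232 [ 0.573 -0.065  0.016] [ 78 120 152]
294 234 [ 0.578 -0.06   0.016] [ 98 160 201]
294 236 [ 0.582 -0.057  0.015] [ 94 156 199]
294 238 [ 0.587 -0.052  0.016] [ 97 158 202]
294 240 [ 0.59  -0.049  0.015] [ 92 152 195]
294 242 [ 0.595 -0.045  0.016] [ 92 152 195]
```

The finger end is really at z ≈ 0.078 when the TCP reads 0.0446, so the fingers are about 33 mm shorter than stated, while x and y agree. I'll compensate for this: go back over the lever, descend to TCP z ≈ 0.018, and push.

Request:
{"name": "move_arm", "arguments": {
  "commands": [0, 0, 0, 0, 0, -1.5, 0, 0, 0, 0, 5, 0.7, 0, 0, 0, 0, 0, 4.7, 0.7, 0, 0, 0, 0, 0, 0, 0, 0, 0, 0, 0, 0, 0, 0, 0, 0]
}}

```text
time: 5.92
ee_pos: [0.5225, -0.0129, 0.06]
tool_rot: [-0.003, 3.14, 0.0]
ft_force: [1.4, -0.6, 0.8]
grip_width: 0.0003
gripper_force: 0.0
```

Request:
{"name": "move_arm", "arguments": {
  "commands": [0, 0, 0, 0, 0, 2, 0, 0, 0, 0, 0, 0, 2, 0, 0, 0, 0, 0, 0, 0.2, 0, 0, 0, 0, -1, 0, 0, 0, 0, 0, 0, -1, 0, 0, 0]
}}

```text
time: 6.55
ee_pos: [0.5428, -0.0129, 0.0177]
tool_rot: [-0.003, 3.141, 0.0]
ft_force: [-3.3, 0.5, 1.7]
grip_width: 0.001
gripper_force: 1.8
```

Request:
{"name": "move_arm", "arguments": {
  "commands": [0, 0, 0, -1.56, 0.2, 0, 0, 0, 0, 0, -1.6, -0.05, 0, 0, 0, 0, 0, 0, 0, 0, 0, 0, 0, 0, 0, 0, 0, 0, 0, 0, 0, 0, 0, 0, 0]
}}

```text
time: 7.18
ee_pos: [0.5729, -0.0113, 0.0171]
tool_rot: [-0.003, 3.141, 0.0]
ft_force: [0.2, 0.5, -0.1]
grip_width: 0.0006
gripper_force: 0.0
```

```bash
python3 - <<'E'
from h import *
st()
p,d=imaging.grab_frame("scene");P=cloud("scene",d)
cv2.imwrite("pics/s2.png",p[130:290,160:420].repeat(3,0).repeat(3,1))
b,g,r=[p[...,i].astype(int) for i in range(3)]
k=(r>120)&(g<50)&(b<50)&(P[...,0]<.72)&(P[...,0]>.5);Q=P[k];print(len(Q),Q[Q[:,1].argsort()][::max(1,len(Q)//8)].round(3))
E
```

```text
7.17 [ 0.5729 -0.0113  0.0171] 
 [[-1.    -0.002  0.   ]
 [-0.002  1.     0.   ]
 [-0.     0.    -1.   ]] [-0.31  0.54  0.36  1.87 -0.27  0.77  1.76] [ 0.2  0.5 -0.1] 0.0006201451713567073
110 [[ 0.591 -0.026  0.062]
 [ 0.593 -0.014  0.062]
 [ 0.617  0.01   0.06 ]
 [ 0.618  0.016  0.062]
 [ 0.626  0.021  0.057]
 [ 0.621  0.024  0.058]
 [ 0.621  0.027  0.06 ]
 [ 0.613  0.029  0.061]
 [ 0.618  0.032  0.059]]
```

View pics/s2.png

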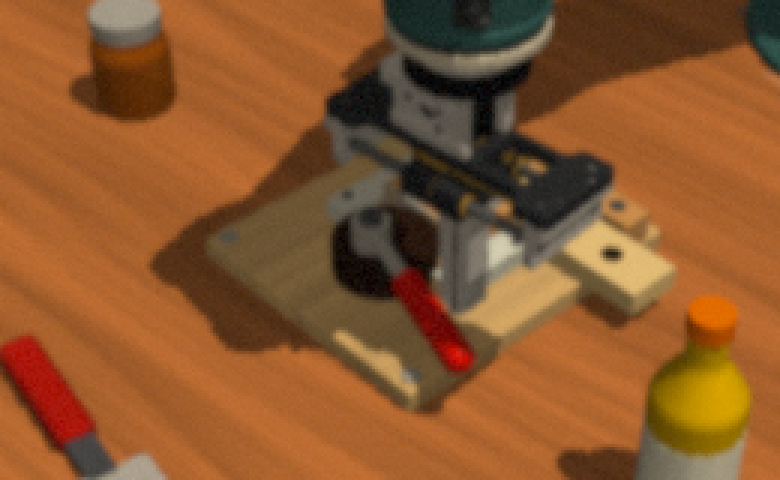

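The lever now follows the finger: its grip runs from (400, 280) to (460, 355) in the crop, about 22° round. I'll continue along the arc.

Request:
{"name": "move_arm", "arguments": {
  "commands": [0, 0, 0, -1.6, -0.3, 0, 0, 0, 0, 0, -1.6, -0.6, 0, 0, 0, 0, 0, -1.5, -0.9, 0, 0, 0, 0, 0, -1.4, -1.2, 0, 0, 0, 0, 0, -1.2, -1.4, 0, 0]
}}

```text
time: 7.85
ee_pos: [0.6461, -0.0553, 0.0168]
tool_rot: [0.004, -3.141, -0.001]
ft_force: [-3.3, 2.2, 1.6]
grip_width: 0.0006
gripper_force: 1.6
```

Request:
{"name": "move_arm", "arguments": {
  "commands": [0, 0, 0, -0.9, -1.65, 0, 0, 0, 0, 0, -0.6, -1.8, 0, 0, 0, 0, 0, -0.3, -1.65, 0, 0, 0, 0, 0, 0, -1.7, 0, 0, 0, 0, 0, 0.3, -1.7, 0, 0]
}}

```text
time: 8.48
ee_pos: [0.6612, -0.1414, 0.0169]
tool_rot: [-0.003, 3.141, -0.0]
ft_force: [-0.7, 4.7, 1.5]
grip_width: 0.0004
gripper_force: 1.5
```

Request:
{"name": "move_arm", "arguments": {
  "commands": [0, 0, 0, 0.6, -1.7, 0, 0, 0, 0, 0, 1, -1.6, 0, 0, 0, 0, 0, 1.3, -1.4, 0, 0, 0, 0, 0, 1.5, -1.2, 0, 0, 0, 0, 0, 0, 0, 0, 0]
}}

```text
time: 9.1
ee_pos: [0.616, -0.2012, 0.0172]
tool_rot: [-0.001, -3.141, 0.001]
ft_force: [0.1, 1.0, 0.1]
grip_width: 0.0
gripper_force: 0.0
```

```bash
cat >> h.py <<'E'
def lever():
    out=[]
    for c in("scene","top"):
        p,d=imaging.grab_frame(c);P=cloud(c,d);b,g,r=[p[...,i].astype(int) for i in range(3)]
        k=(r>110)&(g<50)&(b<50)&(np.hypot(P[...,0]-.56,P[...,1]+.111)<.17)&(P[...,2]>.04);Q=P[k]
        if len(Q)>8:
            e=np.median(Q,0)[:2]-[.56,-.111];print(c,len(Q),np.median(Q,0).round(3),"phi",np.degrees(np.arctan2(*e)).round(1),"cam",(np.arctan2(*e)%(2*np.pi)-.08).round(2))
        else: print(c,"unseen")
        cv2.imwrite(f"pics/{c}_{bot.observe()['time']:.1f}.png",p)
E
python3 - <<'E'
from h import *
st();lever()
E
```

```text
9.1 [ 0.616  -0.2012  0.0172] 
 [[-1.     0.    -0.   ]
 [ 0.     1.    -0.001]
 [ 0.    -0.001 -1.   ]] [ 0.01  0.66  0.36  1.68 -0.29  0.86  2.06] [0.1 1.  0.1] 6.379313225180047e-06
scene 153 [ 0.592 -0.181  0.06 ] phi 155.8 cam 2.64
top 14 [ 0.584 -0.17   0.065] phi 157.6 cam 2.67
```

Request:
{"name": "move_arm", "arguments": {
  "commands": [0, 0, 0, 1.75, -0.9, 0, 0, 0, 0, 0, 1.9, -0.5, 0, 0, 0, 0, 0, 1, -0.1, 0, 0, 0, 0, 0, 0, 0, 0, 0, 0, 0, 0, -2, 0, 0, 0]
}}

```text
time: 9.82
ee_pos: [0.5909, -0.2144, 0.0171]
tool_rot: [0.002, -3.141, 0.0]
ft_force: [0.8, -0.2, 0.1]
grip_width: 0.0004
gripper_force: 0.0
```

```bash
python3 - <<'E'
from h import *
st();lever()
E
```

```text
9.82 [ 0.5909 -0.2144  0.0171] 
 [[-1.    -0.001 -0.   ]
 [-0.001  1.    -0.   ]
 [ 0.    -0.    -1.   ]] [ 0.03  0.63  0.36  1.73 -0.28  0.84  2.1 ] [ 0.8 -0.2  0.1] 0.0004493856973020957
scene 201 [ 0.558 -0.198  0.061] phi -178.5 cam 3.09
top 57 [ 0.553 -0.181  0.065] phi -174.5 cam 3.16
```

Request:
{"name": "move_arm", "arguments": {
  "commands": [0, 0, 0, 0, 0, -5.3, 0, 0, 0, 0, 0, 0, -5.2, 0, 0, 0, 0, 4.7, 3.7, 0, 0, 0, 0, 0, 4.7, 3.7, 0, 0, 0, 0, 0, 4.7, 3.6, 0, 0]
}}

```text
time: 10.55
ee_pos: [0.4479, -0.1035, 0.1216]
tool_rot: [0.004, -3.141, 0.0]
ft_force: [0.9, -0.3, 1.4]
grip_width: 0.0004
gripper_force: 0.0
```

Request:
{"name": "move_arm", "arguments": {
  "commands": [0, 0, 0, 0, 0, 0, 0, 0, 0, 0, 0, 0, 4.4, 0, 0, 0, 0, 0, 0, 4.3, 0, 0, 0, 0, 0, 0, 0, 0, 0, 0, 0, 0, 0, 0, 0]
}}

```text
time: 11.18
ee_pos: [0.4506, -0.1052, 0.0361]
tool_rot: [-0.002, 3.141, -0.001]
ft_force: [0.5, 0.0, -0.1]
grip_width: 0.0005
gripper_force: 0.0
```

```bash
python3 - <<'E'
from h import *
st();lever()
p,d=imaging.grab_frame("scene")
cv2.imwrite("pics/s3.png",p[130:290,160:420].repeat(3,0).repeat(3,1))
E
```

```text
11.18 [ 0.4506 -0.1052  0.0361] 
 [[-1.    -0.001  0.001]
 [-0.001  1.    -0.   ]
 [-0.001 -0.    -1.   ]] [-0.17  0.35  0.39  2.13 -0.2   0.7   1.92] [ 0.5  0.  -0.1] 0.00048302774757852195
scene 250 [ 0.556 -0.206  0.061] phi -177.5 cam 3.1
top 283 [ 0.549 -0.218  0.065] phi -174.1 cam 3.16
```

View pics/s3.png

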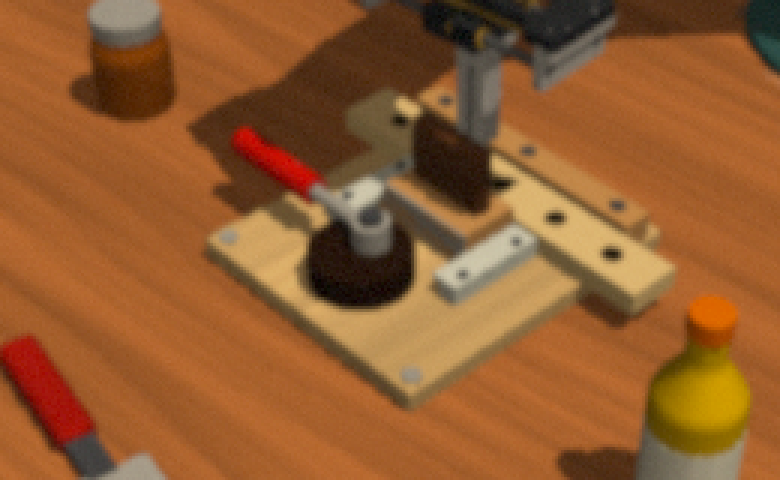

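The lever now points to the far side, with the grip at crop (240–320, 135–190), and the fingers stand behind the dark handle at (478, 135). I'll push the jaw forward.

Request:
{"name": "move_arm", "arguments": {
  "commands": [0, 0, 0, -1.5, 0, 0, 0, 0, 0, 0, -0.6, 0, 0, 0, 0, 0, 0, -0.6, 0, 0, 0, 0, 0, 0, -0.6, -0.1, 0, 0, 0, 0, 0, -0.2, 0, 0, 0]
}}

```text
time: 11.95
ee_pos: [0.4842, -0.1054, 0.0347]
tool_rot: [0.003, -3.14, -0.001]
ft_force: [-14.0, 2.7, 11.6]
grip_width: 0.0006
gripper_force: 6.8
```

Request:
{"name": "move_arm", "arguments": {
  "commands": [0, 0, 0, -0.1, 0, 0, 0, 0, 0, 0, -0.1, 0, 0, 0, 0, 0, 0, -0.1, 0, 0, 0, 0, 0, 0, 0, 0, 0, 0, 0, 0, 0, 0, 0, 0, 0]
}}

```text
time: 12.58
ee_pos: [0.4843, -0.1054, 0.0344]
tool_rot: [0.001, -3.135, -0.002]
ft_force: [-25.5, 1.7, 20.6]
grip_width: 0.0003
gripper_force: 12.7
```

Request:
{"name": "move_arm", "arguments": {
  "commands": [0, 0, 0, 0.5, 0, 0, 0, 0, 0, 0, 1.5, 0, 0, 0, 0, 0, 0, 1.5, 0, 0, 0, 0, 0, 0, 0, 0, -4.5, 0, 0, 0, 0, 0, 0, -5, 0]
}}

```text
time: 13.2
ee_pos: [0.4514, -0.1058, 0.1307]
tool_rot: [0.002, -3.14, 0.0]
ft_force: [-0.4, 0.4, 0.5]
grip_width: 0.0007
gripper_force: 0.0
```

```bash
python3 - <<'E'
from h import *
st();lever()
p,d=imaging.grab_frame("scene");P=cloud("scene",d)
a=p[150:250,220:350];cv2.imwrite("pics/s4.png",cv2.resize(a,None,fx=6,fy=6,interpolation=cv2.INTER_CUBIC))
# handle faces in clamp coordinates
y=-.08;C=(P[...,:2]-[.56,-.111])@np.array([[np.cos(y),-np.sin(y)],[np.sin(y),np.cos(y)]])
z=P[...,2];k=(z>.06)&(z<.095)&(abs(C[...,1])<.03)&(C[...,0]<-.03)&(C[...,0]>-.1)
print("handle cam-side face x",k.sum(),np.median(C[k],0).round(4))
k=(z>.024)&(z<.042)&(abs(C[...,1])<.038)&(C[...,0]<-.02)&(C[...,0]>-.06);print("block back x",k.sum(),np.median(C[k],0).round(4))
from pathlib import Path
# same measure at start
P=cloud("scene",np.load("scene_d.npy"));C=(P[...,:2]-[.56,-.111])@np.array([[np.cos(y),-np.sin(y)],[np.sin(y),np.cos(y)]])
z=P[...,2];k=(z>.06)&(z<.095)&(abs(C[...,1])<.03)&(C[...,0]<-.03)&(C[...,0]>-.1)
print("start face x",k.sum(),np.median(C[k],0).round(4))
E
```

```text
13.2 [ 0.4514 -0.1058  0.1307] 
 [[-1.    -0.001 -0.001]
 [-0.001  1.    -0.   ]
 [ 0.001 -0.    -1.   ]] [-0.23  0.19  0.44  2.06 -0.1   0.92  1.84] [-0.4  0.4  0.5] 0.0006818680616640486
scene 254 [ 0.556 -0.205  0.061] phi -177.6 cam 3.1
top 279 [ 0.55  -0.217  0.065] phi -174.8 cam 3.15
handle cam-side face x 256 [-0.049   0.0015]
block back x 105 [-0.0284  0.0185]
start face x 253 [-0.0694  0.0018]
```

View pics/s4.png

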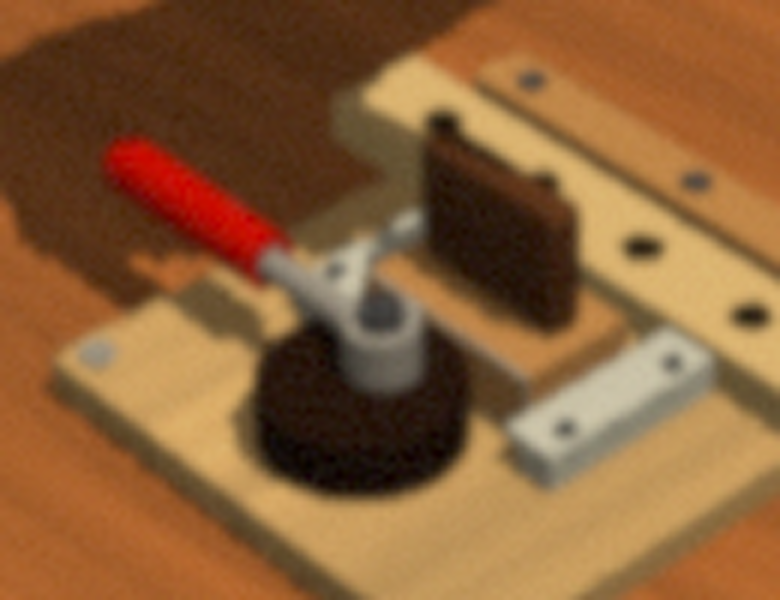

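The lever points to -y and the jaw block sits at the cam. The handle moved 20 mm (from -69.4 to -49.0 mm), the rail still lies on the base, and the arm is clear.

```bash
python3 -c "
from h import *
print(ticket.finish_job())"
```

```text
the job is handed in; nothing more can be done
None
```

I opened the clamp and handed the job in: the cam measures about 3.1 rad (low point), the jaw moved about 20 mm home against it, and the rail and bystanders appeared undisturbed in the camera views; the hand-in call returned no verdict.

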